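# Open the used-oil can: hasp off, unscrew the cap, hold it clear

## Task

Of the two used-oil cans on the pan lid, one still has its hasp shut over its cap; it is to be opened for filling. Swing the hasp up off its catch and right over to the other side, then unscrew that cap and lift it off: nobody remembers whether its thread is right-hand or left-hand, so feel which way it comes loose. Finish still holding the cap, level and straight above its neck, a hand's breadth higher than it sat, and leave the other can's cap and everything round about alone.

Things in the scene. Friction and masses are not known exactly. Their poses are not given: they have to be found in the camera images.
- can_shut: the used-oil can to open: steel box 120 (own x) x 110 (own y) mm, heavy, does not move; deck 100 mm above the pan lid; origin under its centre; own x points away from the robot, y to its left. Neck with screw cap in the middle of the deck; bow handle on the front wall. The hasp's catch (own y = -41) and hinge bracket (own y = +51) stand up to 66 mm above the deck. It may be the left or the right can
- hasp (a joint): hasp of that can: steel strap 22 mm wide, 4 mm thick, shut level over the cap along the can's own y, 51 mm above the deck. Hinged at the can's left (+y) side about its own x; free end at the right. 0 = shut on its catch, grows as the free end swings up and over to the left; stop at 2.4 rad. 80 g, swings freely: below about 1.5 rad it falls shut, above about 1.65 it falls over to the stop
- hasp_hinge (a point): middle of the hasp's hinge pin: can's own (0, 45, 151) mm; fixed to the can
- hasp_tab (a point): middle of the thumb tab at the hasp's free end, 110 mm from the hinge pin; the tab is 22 mm wide (along the can's own x), 26 mm long (along the strap), 6 mm thick; shut, it stands out beyond the catch at the can's own (0, -65, 151) mm, free all round. Pinched by its side edges it turns between the fingers as it swings
- cap_grip (a point): middle of the bar grip on the cap to take off; axes of the cap, which are the can's while shut. Bar 52 mm long, at 45 degrees: its length runs half-way between own +x and own +y; 14 mm thick, 20 mm tall. The point is 34 mm above the cap's lower edge, 137 mm above the pan lid while shut; the bar's top is 10 mm above it, the round part's flat top 10 mm below. Round part 58 mm across; about 120 g
- neck_mouth (a point): centre of that neck's mouth: can's own (0, 0, 122) mm; fixed. Neck 34 mm across, 47 over its three short threads, 22 tall. One way the cap meets a hard stop after 0.1 rad; the other way it turns easily, is clear of the thread after 0.9 rad and meets a stop at 1.3 rad: in between it lifts straight off (it does not rise by itself). Which way loosens differs from start to start
- other_grip (a point): middle of the bar grip on the other can's cap, 137 mm above the pan lid; that can is of the same kind and size, stands on the other side of the pan lid's bow handle, and its hasp is already laid back, fixed: it slopes up to the left, its end 136 mm left of this point and 237 mm above the pan lid; to be left alone
- salt: white-metal salt dredger, 68 mm across, 115 mm tall; origin under its centre; to be left alone
- vinegar: brown vinegar bottle with a nozzle, 56 mm across, 194 mm tall; origin under its centre; to be left alone
- pot: small steel pot, 67 mm across, 52 mm tall; origin under its centre; to be left alone
- tub: small lidded sauce tub, 66 x 73 x 37 mm; origin under its centre; to be left alone
- tongs: sprung steel tongs lying flat, 41 x 268 x 21 mm, long along own y; origin under their centre; to be left alone
- order_pad: order pad lying flat, 116 x 74 x 9 mm; origin under its centre; to be left alone
- pen: black marker pen lying flat, 17 x 134 x 17 mm, long along own y; origin under its centre; to be left alone
- padlock: small brass padlock lying flat, 38 x 55 x 16 mm; origin under the middle of its brass part; to be left alone
Things that resemble listed ones, but are neither listed nor needed, are in the scene too. Leave any pink or red look-alike of the part that bears cap_grip alone.

How it is judged:
By the outcome, as a careful person would: the job done as asked, in the order asked, and still so for the second after the job is handed in, while the arm keeps its last pose, push and grip.
It also fails if it takes over 51 s, if anything falls off the work surface, if the arm or the gripper's body presses on something with over 40 N, if the wrist force passes 120 N, or if a joint passes its speed limit or range.

## Robot

A 6-joint arm with a two-finger parallel gripper is mounted at the origin on a cart in front of the work surface, level with it; the furniture and walls round the work are solid. World frame = base frame: x ahead of the robot, y to its left, z up, the work surface at z = 0. Lengths are in mm, angles in rad, forces in N, time in s.
With the tool pointing down it reaches from about 350 to 925 mm from the base axis. Payload 6.4 kg.
Tool frame: the origin (TCP) lies midway between the tips of the shut fingers; the grasp point (between the pads) lies 19 mm behind it; z points along the fingers, y is the line along which they close (so a half turn about z gives the same grasp; the last joint's range is limited). The gripper opens to 85 mm and grips with 20 to 120 N. Pads are 22 mm wide; open, the fingers measure 114 mm over their backs; the gripper's body (76 mm by 85 mm) begins 54 mm behind the grasp point. The pads swing forward as they close: fully open they stand 13 mm farther back than shut.
Start: joints at [-1.487, 0.245, 1.558, -0, 1.339, -0.174], TCP at [165.724, -628.53, 231.29] pointing down, gripper open.
Joint ranges: [-3.13, 3.13], [-1.02, 2.26], [0.13, 2.54], [-0.95, 4.09], [0.21, 2.88], [-2.74, 2.74]. Speed limits (rad/s): [2.57, 2.57, 3.14, 3.14, 3.14, 3.14].

## Interface

Orientations are given as a unit quaternion [w, x, y, z].
In Python, from rig import observe, read_camera, get_calibration, sign_off, recognise gives the robot as it stands. The module is installed in compiled form; this text tells all that it offers.
- The arm moves only by the tool play_rows, never from a script. Its argument "motion" is a list of rows, each a list of 7 numbers: the turn, a rotation vector about the world's x, y, z in degrees, then the shift along the world's x, y, z in mm, then the opening, from 0 (shut) to 1 (fully open). In form: [[ax, ay, az, x, y, z, fingers], ...]. A call has 1 to 20 rows; each row is the pose to reach, as a shift and turn from the pose commanded when the call began; what a row does not reach only later rows make up. A row lasts 1/10 s, in which the tool goes at most 50 mm and 8.59 degrees, less where a joint would pass 70% of its speed; a pose out of reach is approached as far as the arm can. A call with a gripper value outside its range is refused whole. The fingers move at their own pace and stop on an object; the grip force is fixed at half the most. Time passes only in rows, so rows that repeat a pose let the fingers close. It gives the time, the measured TCP pose, the force, the opening and the grip force at its end, in the units of the state.
- observe(): the state, without advancing time (a new reading comes with each control period).
- read_camera(name): name is "scene" or "top" or "wrist"; returns the picture (420x560x3 uint8, red, green, blue); there is no depth.
- get_calibration(name): a dict with "mtx" (3x3 intrinsics, pixels), "eye" and "attitude" of the camera in the world; the wrist camera has in their place "tool_from_camera" (4x4, takes a point from camera to tool coordinates, whose origin is the TCP and whose axes are the flange's). Camera axes: x right, y down, z forward; pixel columns grow to the right and rows downward; lengths in mm; the calibration is good to about 2 mm. A picture is of the moment at which its call begins: read the wrist's pose just before it. get_calibration takes no time and is no camera call.
- sign_off(): hands the job in; it is judged then, once.
Trained networks look in the newest picture that a camera, given by its name, has taken for a name from the list of things; names that differ only in an ending like _2 or _b are one class to them, and where a whole thing is asked for, a point or a joint stands for the part that bears it (a point fixed in the world has none). Each returns a list of dicts, best first, with "conf" (0 to 1); they miss things now and then, are a little off and sometimes report something else, mostly with a low value. They report only what shows in the picture. A call takes as long as a camera call. They do not tell look-alikes from the thing itself.
- recognise(camera, query): "at" ([x, y, z] in mm, in world coordinates, good to about 4 mm: the middle of the surface that is visible of it).
The state is a dict: "time": time; "qpos": joint angles; "joint_velocities": joint speeds; "joint_efforts": joint torques, N m; "ee_pos": TCP position; "orientation": TCP orientation; "contact_force": force on the tool from outside, world axes, zero at the start; "wrist_torque": the same for the moment, N m; "finger_gap": finger opening in mm; "gripper_force": force on a finger pad.
Only numpy, scipy, OpenCV 4.12 (cv2) and the standard library are available. Lean on these libraries where they do the work, as an engineer would, in place of code of your own. Each camera call takes 0.05 s, during which the arm holds its last target. There are 200 camera calls.

## Working session

There is one attempt and no reset: what is moved stays moved. The work goes in short steps, Python scripts to look and compute and a tool call to move; the robot and the scene stay as the last step left them, time stands still between calls to the robot, and variables do not carry over. Pictures are saved under pics/ and viewed, at most 10 in all, crops included, and the job is handed in when it is done.

Besides the shell and the picture viewer there is one more tool, called after "Request:" as name(argument=value, ...) on one line, values as JSON. play_rows: Moves the arm, as the interface text tells. Its arguments: {"type":"object","properties":{"motion":{"type":"array","items":{"type":"array","items":{"type":"number"}}}},"required":["motion"]}

```bash
mkdir -p pics; python3 - <<'E'
from rig import *
import cv2,numpy as np
o=observe();print(o['time'],o['ee_pos'],o['orientation'],o['finger_gap'])
ims=[]
for c in("scene","top"):
    im=read_camera(c);cv2.imwrite(f'pics/{c}0.png',im[...,::-1]);
    k=get_calibration(c);print(c,np.round(k['mtx'],1).tolist(),np.round(k['eye'],1),k['attitude'])
    for q in("can_shut","hasp","hasp_tab","cap_grip","other_grip","hasp_hinge","neck_mouth","vinegar","salt"):
        print(q,[(np.round(d['at']).tolist(),round(d['conf'],2)) for d in recognise(c,q)][:4])
print(get_calibration("wrist"))
E
```

```text
0.0 [ 165.68911956 -627.94907416  230.18418628] [-9.54812897e-04  9.91702956e-01  1.28547003e-01  5.53141050e-05] 85.71409376572647
scene [[516.6, 0.0, 280.0], [0.0, 516.6, 218.1], [0.0, 0.0, 1.0]] [  6.1 645.2 888.6] [ 0.13289906 -0.31638104  0.85359702 -0.39193495]
can_shut [([504.0, 188.0, 101.0], 0.98)]
hasp [([534.0, 150.0, 152.0], 0.93), ([757.0, -105.0, 32.0], 0.74)]
hasp_tab [([539.0, 153.0, 154.0], 0.59)]
cap_grip [([381.0, 177.0, 18.0], 0.87), ([393.0, -140.0, 23.0], 0.79), ([710.0, 6.0, 9.0], 0.59), ([520.0, 161.0, 131.0], 0.56)]
other_grip [([543.0, -188.0, 128.0], 0.75), ([731.0, -179.0, 71.0], 0.17)]
hasp_hinge [([512.0, 188.0, 97.0], 0.75)]
neck_mouth [([511.0, 190.0, 101.0], 0.84)]
vinegar [([710.0, 192.0, 98.0], 0.93), ([348.0, -47.0, 12.0], 0.42)]
salt [([730.0, -180.0, 73.0], 0.76)]
top [[505.4, 0.0, 280.6], [0.0, 505.4, 213.7], [0.0, 0.0, 1.0]] [ 333.8  -38.7 1218.2] [ 0.06432653 -0.7027663   0.70501224 -0.07028057]
can_shut [([525.0, 145.0, 99.0], 0.75), ([365.0, 32.0, 7.0], 0.47)]
hasp [([540.0, 150.0, 153.0], 0.87)]
hasp_tab [([536.0, 147.0, 155.0], 0.82)]
cap_grip [([384.0, -152.0, 24.0], 0.87), ([390.0, 166.0, 25.0], 0.77), ([525.0, 153.0, 133.0], 0.7)]
other_grip [([557.0, -196.0, 130.0], 0.66)]
hasp_hinge [([528.0, 147.0, 100.0], 0.93)]
neck_mouth [([523.0, 148.0, 98.0], 0.64)]
vinegar [([708.0, 175.0, 89.0], 0.9)]
salt [([719.0, -194.0, 62.0], 0.71)]
{'mtx': array([[317.82645379,   0.        , 277.49901252],
       [  0.        , 317.82645379, 216.02165837],
       [  0.        ,   0.        ,   1.        ]]), 'tool_from_camera': array([[-5.93963090e-04, -9.47474664e-01, -3.19830281e-01,
         8.27469453e+01],
       [ 9.99999808e-01, -6.18373270e-04, -2.52320397e-05,
        -1.62648104e+00],
       [-1.73867778e-04, -3.19830235e-01,  9.47474850e-01,
        -1.43028460e+02],
       [ 0.00000000e+00,  0.00000000e+00,  0.00000000e+00,
         1.00000000e+00]])}
```

View pics/scene0.png

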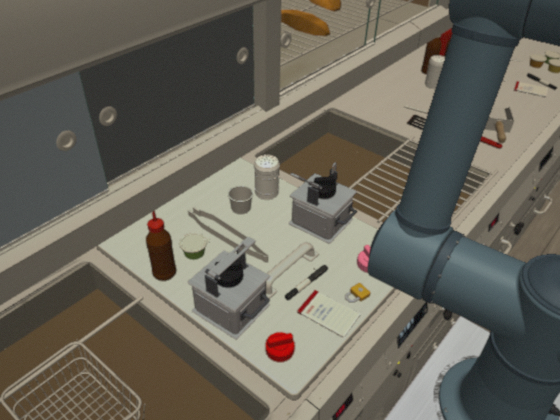

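View pics/top0.png

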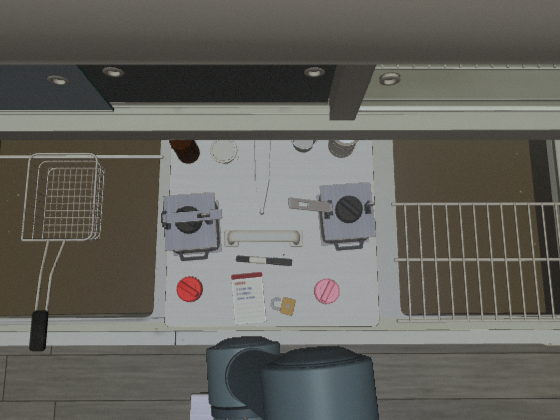

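Scene: the shut can is the left one (scene 230,290; top 190,220), its strap lies over a black cap. Candidates for the cap: black at top (190,219) on the shut can, red loose (189,289), pink loose (327,291), black on the other can (348,208). By the description it is the first; I'll check it in a crop.

```bash
python3 - <<'E'
import cv2,numpy as np
a=cv2.imread('pics/top0.png')[175:275,145:245];b=cv2.imread('pics/scene0.png')[225:345,175:295]
cv2.imwrite('pics/crop1.png',np.hstack([cv2.resize(a,(400,400),interpolation=2),cv2.resize(b,(400,400),interpolation=2)]))
E
```

```text
(no output)
```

View pics/crop1.png

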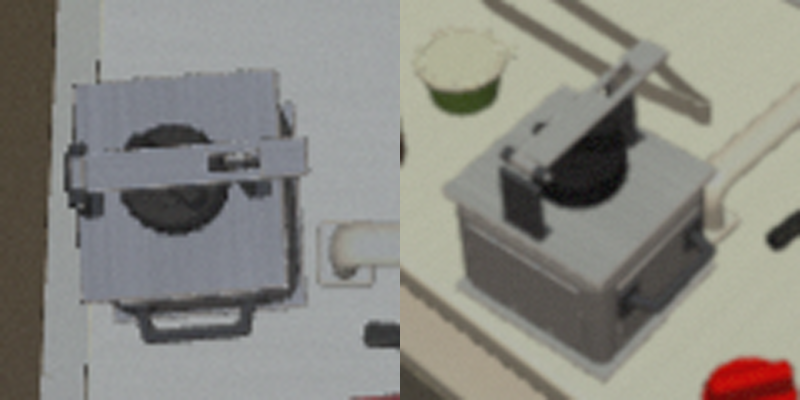

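The crop shows the hinge at the left (top-crop 80,171), the tab at the right (306,156), a black cap with its bar under the strap: it is the shut can. Fit its pose from the deck corners.

```bash
cat > h.py <<'E'
import numpy as np
from scipy.spatial.transform import Rotation as R
from scipy.optimize import least_squares
def rot(q): return R.from_quat([q[1],q[2],q[3],q[0]]).as_matrix()
def proj(K,eye,Rm,P):
    p=(np.asarray(P,float)-eye)@Rm; return (p@K.T)[:,:2]/p[:,2:]
def world(v,P):
    c,s=np.cos(v[2]),np.sin(v[2]);P=np.asarray(P,float)
    return np.c_[v[0]+c*P[:,0]-s*P[:,1],v[1]+s*P[:,0]+c*P[:,1],v[3]+P[:,2]]
def fit(views,v0,**k):
    def f(v): return np.concatenate([(proj(*c,world(v,P))-px).ravel() for c,P,px in views])
    return least_squares(f,v0,loss='soft_l1',**k),f
E
python3 - <<'E'
from rig import *
from h import *
def cam(n):
    k=get_calibration(n);A=np.array(k['attitude']);return k['mtx'],np.array(k['eye']),rot(A) if A.size==4 else A
P=[(60,55,100),(60,-55,100),(-60,-55,100),(-60,55,100),(0,-78,151)]
t=np.array([(74,85),(276,70),(286,286),(82,300),(306,156)])/4+[145,175]
s=(np.array([(443,188),(570,88),(715,170),(597,287)])-[400,0])/(400/120)+[175,225]
s5=s
for n in range(2): pass
vw=[(cam('top'),P,t),(cam('scene'),P[:4],s5)]
for vs in (vw,vw[:1],vw[1:]):
    r,f=fit(vs,[525,150,0,0]);print(np.round(r.x,3),np.round(f(r.x),1))
E
```

```text
[ 5.32973e+02  1.55683e+02  6.60000e-02 -1.27200e+00] [ 1.   0.6 -1.   1.2 -1.1 -0.4  0.4 -0.5  0.5  0.7  0.9  0.1 -1.5 -0.2
 -0.8  0.3  0.  -1.2]
[5.28638e+02 1.51049e+02 7.20000e-02 2.60280e+01] [ 0.1 -0.  -0.6  0.1 -0.3 -0.2 -0.1  0.1  1.3  0. ]
[5.22604e+02 1.64575e+02 5.30000e-02 1.29340e+01] [ 0.4  0.  -0.8 -0.5  0.3  0.8 -0.1 -0.2]
```

Request:
play_rows(motion=[[0,0,5,15,30,30,1],[0,0,10,30,65,60,1],[0,0,15,50,105,90,1],[0,0,20,70,150,90,1],[0,0,25,90,195,90,1],[0,0,30,115,238,90,1],[0,0,36,140,280,90,1],[0,0,42,165,322,90,1],[0,0,48,190,365,90,1],[0,0,54,215,408,90,1],[0,0,60,240,450,90,1],[0,0,66,265,490,90,1],[0,0,72,290,530,90,1],[0,0,79,310,575,90,1],[0,0,79,330,620,85,1],[0,0,79,350,665,75,1],[0,0,79,365,700,70,1],[0,0,79,370,718,70,1],[0,0,79,370,718,70,1]])

```text
time: 2.9
ee_pos: [535.8, 91.6, 300.9]
orientation: [-0.0, 0.682, 0.731, -0.0]
contact_force: [0.5, -0.8, 0.4]
finger_gap: 85.4
gripper_force: 0.0
```

```bash
cat >> h.py <<'E'
def wcam():
    from rig import observe,get_calibration
    o=observe();k=get_calibration('wrist');T=np.array(k['tool_from_camera']);Rt=rot(o['orientation'])
    return k['mtx'],np.array(o['ee_pos'])+Rt@T[:3,3],Rt@T[:3,:3]
E
python3 - <<'E'
from rig import *
from h import *
import cv2
o=observe();print(o['time'],o['ee_pos'],o['orientation'],o['qpos'],o['contact_force'])
w=wcam();im=read_camera('wrist')[...,::-1]
cv2.imwrite('pics/w1.png',cv2.resize(im,(800,600),interpolation=2))
for q in("can_shut","hasp","hasp_tab","cap_grip","hasp_hinge"):
    print(q,[(np.round(d['at']).tolist(),round(d['conf'],2)) for d in recognise('wrist',q)][:3])
v=[533,155,.066,0]
P=[(60,55,100),(60,-55,100),(-60,-55,100),(-60,55,100),(0,-78,151),(0,-65,151),(0,0,147)]
print(np.round(proj(*w,world(v,P))/.7).tolist())
E
```

```text
2.9 [535.80656415  91.60374387 300.89021134] [-3.91486291e-04  6.82091156e-01  7.31267036e-01 -1.52722580e-04] [-3.94622758e-02 -5.69680968e-02  1.75443780e+00  2.81876942e-04
  1.44491551e+00 -1.09057002e-01] [ 0.47982379 -0.81943917  0.35675943]
can_shut [([540.0, 161.0, 106.0], 0.6)]
hasp [([537.0, 153.0, 153.0], 0.72), ([459.0, -2.0, 14.0], 0.6)]
hasp_tab [([533.0, 147.0, 154.0], 0.57), ([711.0, 180.0, 123.0], 0.41)]
cap_grip [([525.0, 153.0, 129.0], 0.63), ([391.0, 165.0, 27.0], 0.61), ([414.0, -161.0, 23.0], 0.43)]
hasp_hinge [([701.0, -8.0, 14.0], 0.62)]
[[485.0, 103.0], [476.0, 259.0], [320.0, 259.0], [312.0, 103.0], [398.0, 308.0], [399.0, 290.0], [399.0, 190.0]]
```

View pics/w1.png

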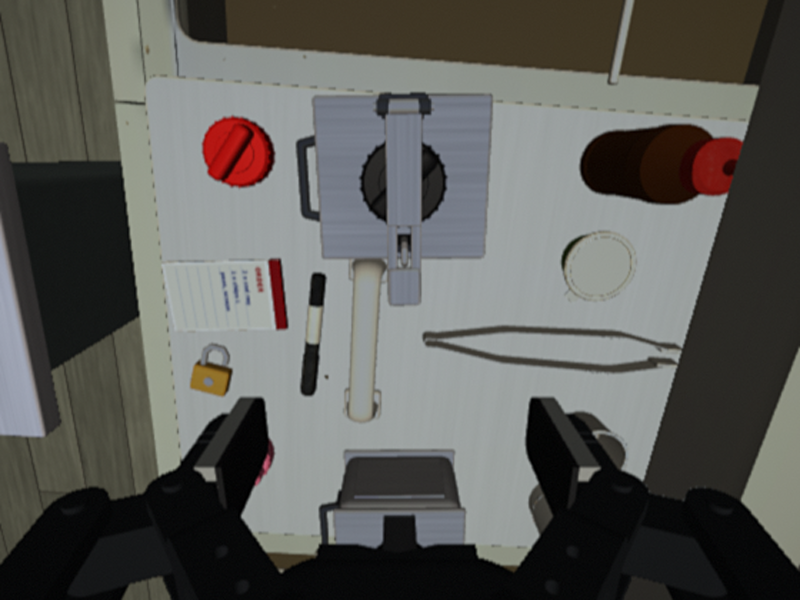

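The wrist view shows the strap over the black cap (403,182), tab centred at (404,287), deck corners (314,96),(492,95),(486,257),(322,257). Refit.

```bash
python3 - <<'E'
from rig import *
from h import *
w=wcam()
P=[(60,55,100),(60,-55,100),(-60,-55,100),(-60,55,100),(0,-78,151)]
px=np.array([(492,95),(486,257),(322,257),(314,96),(404,304)])*.7
def cam(n):
    k=get_calibration(n);A=np.array(k['attitude']);return k['mtx'],np.array(k['eye']),rot(A) if A.size==4 else A
t=np.array([(74,85),(276,70),(286,286),(82,300),(306,156)])/4+[145,175]
s=(np.array([(443,188),(570,88),(715,170),(597,287)])-[400,0])/(400/120)+[175,225]
W=(w,P,px);T=(cam('top'),P,t);S=(cam('scene'),P[:4],s)
for vs in([W],[W,T],[W,T,S]):
    r,f=fit(vs,[533,155,.066,0]);print(np.round(r.x,3),np.round(f(r.x),1)[:10])
for z in (0,3,6):
    r,f=fit([W],[533,155,.066,z]);g=least_squares(lambda u:f([*u,z]),[533,155,.066]);print(z,np.round(g.x,3),g.cost)
v=[*g.x,0]
E
```

```text
[5.36282e+02 1.55677e+02 6.80000e-02 9.40100e+00] [ 0.2 -0.  -2.1 -0.7  0.7 -0.2 -0.1 -0.2  0.1  2.1]
[5.35709e+02 1.55523e+02 6.80000e-02 6.82100e+00] [-0.9  0.4 -3.1 -1.1  0.6 -0.6 -0.2  0.3 -0.5  1.3]
[5.34788e+02 1.55492e+02 6.90000e-02 5.46000e-01] [-3.2  1.1 -4.8 -2.4  0.7 -1.8 -0.1  1.1 -1.5 -0.7]
0 [5.36637e+02 1.55266e+02 6.90000e-02] 17.437787231027514
3 [5.36574e+02 1.55470e+02 6.90000e-02] 10.55627053260514
6 [5.36511e+02 1.55672e+02 6.90000e-02] 6.269271618374386
```

Request:
play_rows(motion=[[0,0,0,2,0,-40,0.8],[0,0,0,4.5,0,-80,0.7],[0,0,0,4.5,0,-120,0.6],[0,0,0,4.5,0,-145,0.6],[0,0,0,4.5,0,-165,0.6],[0,0,0,4.5,0,-165,0.6]])

```text
time: 3.8
ee_pos: [537.9, 88.7, 133.2]
orientation: [-0.002, 0.684, 0.729, -0.002]
contact_force: [0.4, -0.4, -1.3]
finger_gap: 51.5
gripper_force: 0.0
```

```bash
python3 - <<'E'
from rig import *
from h import *
import cv2
o=observe();print(o['ee_pos'],o['contact_force'],o['finger_gap'])
im=read_camera('wrist')[...,::-1]
cv2.imwrite('pics/w2.png',cv2.resize(im,(800,600),interpolation=2))
E
```

```text
[537.88318178  88.6978206  133.20434738] [ 0.35610189 -0.39111533 -1.27237027] 51.5134681258543
```

View pics/w2.png

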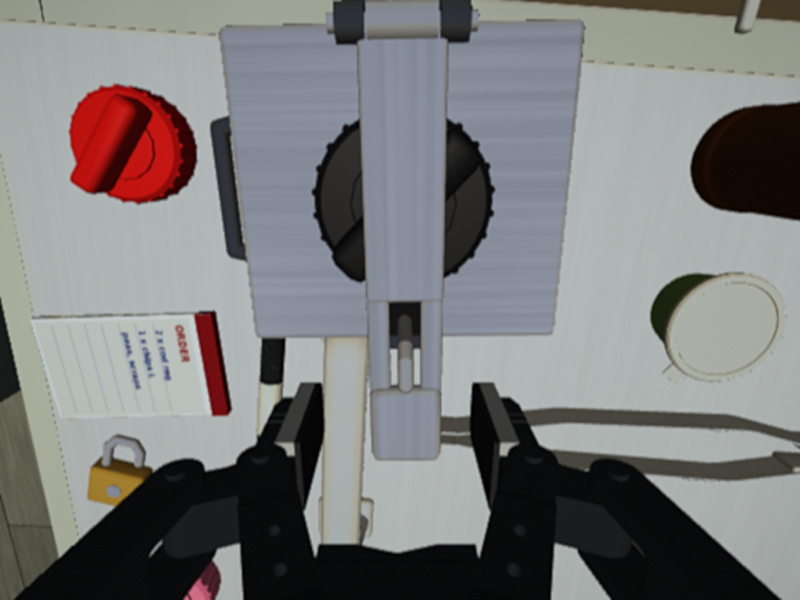

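Fingers straddle the tab; tab centre (405,424) lies about 2.5 mm to +x of the finger middle (397). Nudge and close.

Request:
play_rows(motion=[[0,0,0,2.5,0,0,0.5],[0,0,0,2.5,0,0,0.15],[0,0,0,2.5,0,0,0.15],[0,0,0,2.5,0,0,0.15],[0,0,0,2.5,0,0,0.15],[0,0,0,2.5,0,0,0.15]])

```text
time: 4.45
ee_pos: [541.1, 89.0, 138.2]
orientation: [-0.001, 0.683, 0.73, -0.002]
contact_force: [-12.8, -3.2, 10.6]
finger_gap: 20.4
gripper_force: 58.4
```

Request:
play_rows(motion=[[0,0,0,0,0.5,6,0.15],[0,0,0,0,1,14,0.15],[0,0,0,0,3.5,27,0.15],[0,0,0,-0.5,9,43,0.15],[0,0,0,-0.5,9,43,0.15]])

```text
time: 4.95
ee_pos: [540.1, 99.8, 180.3]
orientation: [-0.002, 0.683, 0.73, -0.001]
contact_force: [-8.6, 0.6, -3.6]
finger_gap: 20.7
gripper_force: 59.6
```

Request:
play_rows(motion=[[0,0,0,-0.5,7.5,15,0.15],[0,0,0,-1,17,28.5,0.15],[0,0,0,-2,29,40.5,0.15],[0,0,0,-3,42,50.5,0.15],[0,0,0,-4,57,58.5,0.15],[0,0,0,-5,72.5,64,0.15],[0,0,0,-6,89,67,0.15],[0,0,0,-7,105.5,68,0.15],[0,0,0,-8,122,66,0.15],[0,0,0,-9.5,138,62,0.15],[0,0,0,-9.5,138,62,0.15]])

```text
time: 6.05
ee_pos: [533.3, 238.5, 242.6]
orientation: [0.001, 0.683, 0.731, 0.002]
contact_force: [0.4, -0.1, -0.4]
finger_gap: 13.2
gripper_force: 0.0
```

```bash
python3 - <<'E'
from rig import *
import cv2
im=read_camera('wrist')[...,::-1]
s=read_camera('scene')[...,::-1]
cv2.imwrite('pics/w3.png',cv2.hconcat([cv2.resize(im,(400,300)),cv2.resize(s[100:370,100:460],(400,300))]))
E
```

```text
(no output)
```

View pics/w3.png

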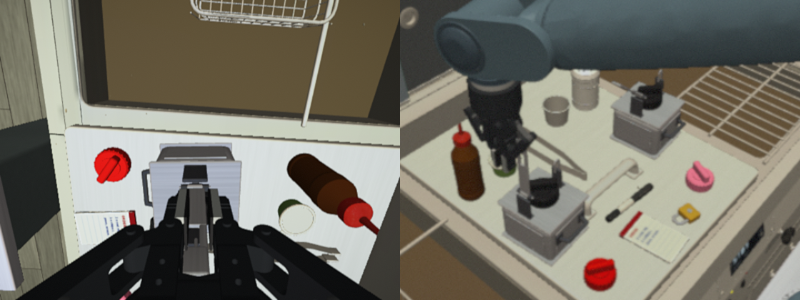

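The wrist view shows the strap raised between the fingers (200,215), but it may have slipped out (gap 13, no force). Look closer at the scene view, numerically located too.

```bash
python3 - <<'E'
from rig import *
from h import *
import cv2
w=wcam()
im=read_camera('wrist')[...,::-1]
s=read_camera('scene')[...,::-1]
k=get_calibration('scene');A=np.array(k['attitude']);c=(k['mtx'],np.array(k['eye']),rot(A) if A.size==4 else A)
for th in (0,.5,1,1.4,1.6,1.9,2.4):
    p=world([536,155.5,.068,4],[(0,45-122*np.cos(th),151+122*np.sin(th))]);print(th,proj(*c,p).round(),proj(*w,p).round())
cv2.imwrite('pics/w4.png',cv2.hconcat([cv2.resize(im[150:390,160:400],(400,400),interpolation=2),cv2.resize(s[180:330,150:300],(400,400),interpolation=2)]))
E
```

```text
0 [[251. 238.]] [[275. 384.]]
0.5 [[246. 220.]] [[274. 433.]]
1 [[232. 214.]] [[273. 455.]]
1.4 [[215. 220.]] [[272. 426.]]
1.6 [[206. 226.]] [[272. 389.]]
1.9 [[192. 240.]] [[271. 310.]]
2.4 [[173. 270.]] [[271. 177.]]
```

View pics/w4.png

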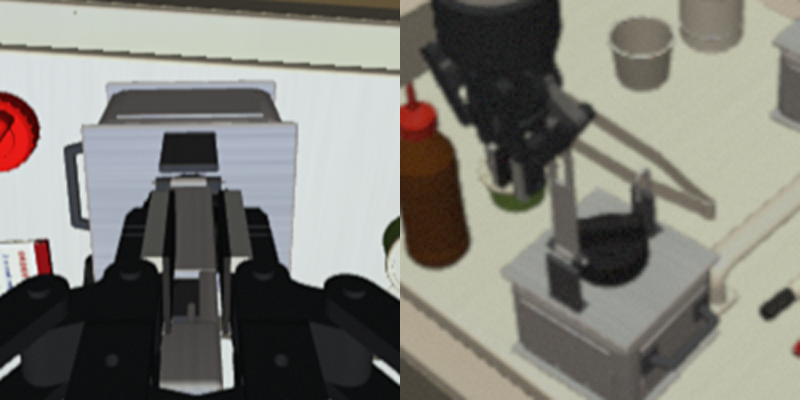

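Strap stands almost upright (scene crop top 563,145; θ≈1.55), slipped out and held by hinge friction with the fingers left of it. Go over it to its right and push it left with shut fingers.

Request:
play_rows(motion=[[0,0,0,0,8,35,0],[0,0,0,0,8,70,0],[0,0,0,2,-36,70,0],[0,0,0,5,-82,70,0],[0,0,0,5,-82,35,0],[0,0,0,5,-82,3,0],[0,0,0,5,-82,3,0],[0,0,0,4,-62,3,0],[0,0,0,3,-42,3,0],[0,0,0,2,-22,3,0],[0,0,0,0,-2,3,0],[0,0,0,0,8,3,0],[0,0,0,0,8,3,0]])

```text
time: 7.55
ee_pos: [533.2, 245.4, 245.7]
orientation: [0.001, 0.683, 0.731, 0.001]
contact_force: [-1.3, -0.4, 0.2]
finger_gap: -0.0
gripper_force: 0.0
```

```bash
python3 - <<'E'
from rig import *
import cv2
im=read_camera('wrist')[...,::-1]
s=read_camera('scene')[...,::-1]
cv2.imwrite('pics/w5.png',cv2.hconcat([cv2.resize(im[100:380,140:420],(400,400),interpolation=2),cv2.resize(s[180:330,150:300],(400,400),interpolation=2)]))
for c in('scene','wrist','top'):
  read_camera('top')if c=='top' else 0
  print([(d['at'],d['conf']) for d in recognise(c,'hasp')])
E
```

```text
[([518.2, 249.8, 213.2], 0.71), ([346.3, -50.1, 10.4], 0.5)]
[([527.9, 259.8, 244.1], 0.56)]
[([529.9, 224.2, 178.4], 0.53)]
```

View pics/w5.png

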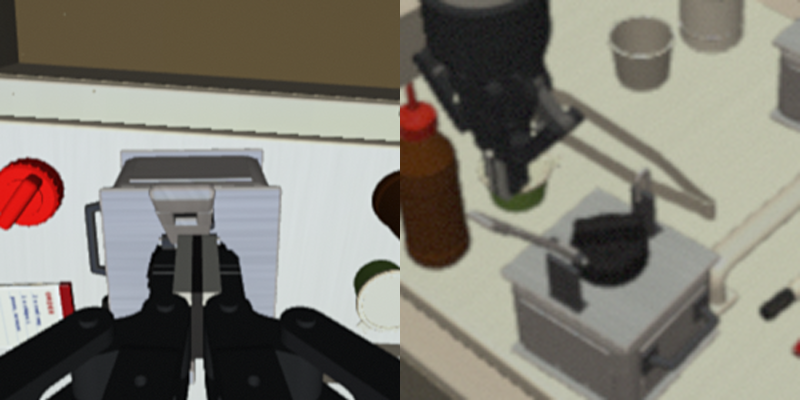

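Hasp now laid back to the left (scene crop tip 480,217, matching θ≈2.35). Go over the cap, turned −45°.

Request:
play_rows(motion=[[0,0,-3,0,-10,30,0],[0,0,-11,2,-45,50,0.5],[0,0,-19,3,-89,50,0.5],[0,0,-27,3,-89,25,0.5],[0,0,-35,3,-89,-10,0.5],[0,0,-43,3,-89,-30,0.5],[0,0,-45,3,-89,-30,0.5],[0,0,-45,3,-89,-30,0.5]])

```text
time: 8.65
ee_pos: [535.3, 154.9, 213.4]
orientation: [-0.0, 0.911, 0.413, -0.001]
contact_force: [0.3, 0.5, 0.2]
finger_gap: 42.6
gripper_force: 0.0
```

```bash
python3 - <<'E'
from rig import *
from h import *
import cv2
o=observe();print(o['ee_pos'],o['orientation'],o['contact_force'],o['finger_gap'])
w=wcam();im=read_camera('wrist')[...,::-1]
cv2.imwrite('pics/w6.png',cv2.resize(im,(800,600),interpolation=2))
print([(d['at'],d['conf']) for d in recognise('wrist','cap_grip')])
v=[536,155.5,.068,4];c=18.4;n=5
P=[(0,0,147),(c,c,147),(-c,-c,147),(60,55,100),(60,-55,100),(-60,-55,100)]
print((proj(*w,world(v,P))/.7).round().tolist())
E
```

```text
[535.293532   154.90178356 213.40817957] [-2.83007011e-04  9.10929629e-01  4.12560832e-01 -8.30851000e-04] [0.33790079 0.54010961 0.18584659] 42.60189047849823
[([395.4, 168.9, 23.0], 0.88), ([540.1, 160.2, 127.0], 0.61)]
[[399.0, 334.0], [399.0, 283.0], [399.0, 382.0], [405.0, 158.0], [539.0, 298.0], [394.0, 424.0]]
```

View pics/w6.png

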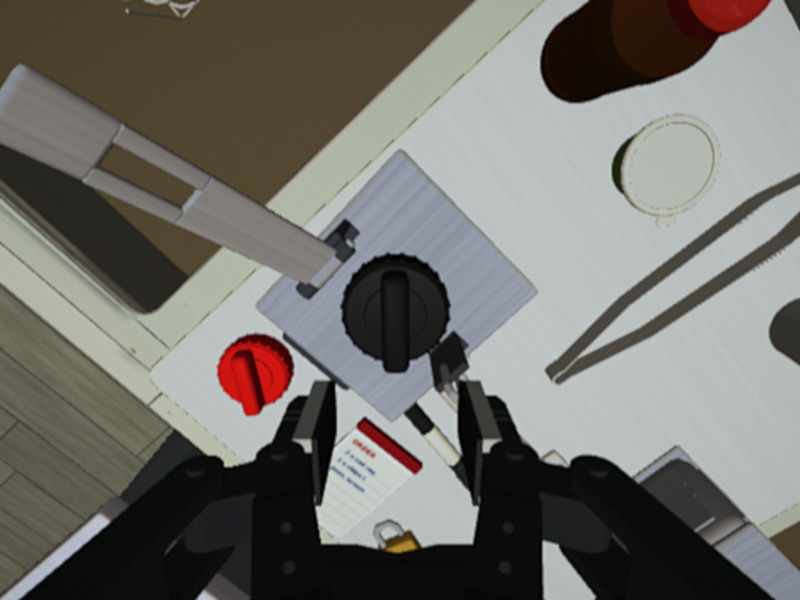

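Wrist view: bar upright in the image from (395,271) to (396,371), round part centred at (396,311), deck corners (401,150),(537,292),(395,420); fingers straddle column 397. Refine.

```bash
python3 - <<'E'
from rig import *
from h import *
w=wcam()
P=[(0,0,126),(60,55,100),(60,-55,100),(-60,-55,100),(-18.4,-18.4,147)]
px=np.array([(396,311),(401,150),(537,292),(395,421),(396,371)])*.7
r,f=fit([(w,P,px)],[536,155.5,.068,2]);print(r.x.round(3),f(r.x).round(1))
for z in(-2,0,3,6):
    g=least_squares(lambda u:f([*u,.068,z]),[536,155.5]);print(z,g.x.round(1),g.cost)
E
```

```text
[5.38662e+02 1.59742e+02 7.80000e-02 5.15400e+00] [ 0.3  0.8  0.1 -0.2 -0.4 -1.3 -1.9 -1.4  0.7  2.6]
-2 [537.8 158. ] 18.688037824957398
0 [538.1 158.5] 13.686914558573893
3 [538.6 159.3] 9.44783947447065
6 [539.1 160.1] 9.393014008405883
```

Request:
play_rows(motion=[[0,0,0,1.5,2,-30,0.5],[0,0,0,1.5,2,-60,0.5],[0,0,0,1.5,2,-75,0.5],[0,0,0,1.5,2,-80,0.5],[0,0,0,1.5,2,-80,0.5]])

```text
time: 9.25
ee_pos: [537.5, 157.4, 134.6]
orientation: [0.0, 0.911, 0.413, 0.0]
contact_force: [-0.3, 0.6, -0.2]
finger_gap: 42.7
gripper_force: 0.0
```

Request:
play_rows(motion=[[0,0,0,0,0,0,0],[0,0,0,0,0,0,0],[0,0,0,0,0,0,0],[0,0,0,0,0,0,0],[0,0,0,0,0,0,0],[0,0,0,0,0,0,0]])

```text
time: 9.85
ee_pos: [538.5, 157.6, 136.1]
orientation: [0.001, 0.911, 0.413, 0.002]
contact_force: [-0.2, 1.3, 6.2]
finger_gap: 12.0
gripper_force: 62.0
```

```bash
python3 -c "
from rig import *
o=observe();print(o)"
```

```text
{'time': 9.85, 'qpos': array([8.26860057e-02, 1.43948263e-01, 1.85956209e+00, 7.31925578e-05,
       1.13483956e+00, 8.02169220e-01]), 'joint_velocities': array([ 0.00102865, -0.00030245, -0.0009892 ,  0.00033289, -0.0008421 ,
        0.00069411]), 'joint_efforts': array([-2.81467326e-01, -3.23753750e+01, -2.68704450e+01, -6.60120137e-02,
       -1.37333167e-01, -1.13244751e-03]), 'ee_pos': array([538.48036129, 157.6294846 , 136.14262998]), 'orientation': array([5.13980375e-04, 9.10772986e-01, 4.12904272e-01, 1.53810810e-03]), 'contact_force': array([-0.15716995,  1.25864595,  6.21936804]), 'wrist_torque': array([ 0.0304656 ,  0.1417028 , -0.00363778]), 'gripper_force': 61.97424530982971, 'finger_gap': 12.040617287908384}
```

Request:
play_rows(motion=[[0,0,3,0,0,0,0],[0,0,6,0,0,0,0],[0,0,9,0,0,0,0],[0,0,11,0,0,0,0],[0,0,11,0,0,0,0]])

```text
time: 10.35
ee_pos: [537.6, 158.2, 136.2]
orientation: [-0.001, 0.868, 0.497, 0.001]
contact_force: [-4.3, 2.0, 9.0]
finger_gap: 11.7
gripper_force: 69.7
```

```bash
python3 -c "
from rig import *
o=observe();print(o['wrist_torque'],o['contact_force'],o['orientation'],o['qpos'][5],o['joint_efforts'][5],o['finger_gap'])"
```

```text
[ 0.3239022   0.8316489  -1.29973123] [-4.28214044  2.04057379  9.03147494] [-1.00923285e-03  8.67991773e-01  4.96576814e-01  8.55522542e-04] 0.613106276213388 -1.4233319833874702 11.729174739999381
```

+z met resistance (−1.3 N m). Feel the other way.

Request:
play_rows(motion=[[0,0,-4,0,0,0,0],[0,0,-8,0,0,0,0],[0,0,-11,0,0,0,0],[0,0,-15,0,0,0,0],[0,0,-19,0,0,0,0],[0,0,-23,0,0,0,0],[0,0,-23,0,0,0,0]])

```text
time: 11.05
ee_pos: [538.6, 157.5, 136.2]
orientation: [0.001, 0.949, 0.315, 0.002]
contact_force: [-0.1, 0.1, 5.9]
finger_gap: 12.2
gripper_force: 61.9
```

```bash
python3 -c "
from rig import *
o=observe();print(o['wrist_torque'],o['contact_force'],o['orientation'],o['qpos'][5],o['joint_efforts'][5],o['finger_gap'])"
```

```text
[-0.09141156  0.07108338 -0.01136999] [-0.10312737  0.10297407  5.92938717] [5.76119900e-04 9.49128841e-01 3.14882965e-01 1.68196959e-03] 1.0128307004458452 0.19797706045210361 12.210108368713149
```

It turns freely clockwise: left-hand thread. Turn on to about 1.1 rad.

Request:
play_rows(motion=[[0,0,-6,0,0,0,0],[0,0,-12,0,0,0,0],[0,0,-18,0,0,0,0],[0,0,-24,0,0,0,0],[0,0,-30,0,0,0,0],[0,0,-36,0,0,0,0],[0,0,-42,0,0,0,0],[0,0,-48,0,0,0,0],[0,0,-51,0,0,0,0],[0,0,-51,0,0,0,0],[0,0,-51,0,0,3,0],[0,0,-51,0,0,6,0],[0,0,-51,0,0,6,0]])

```text
time: 12.35
ee_pos: [537.2, 157.2, 140.4]
orientation: [0.0, 0.992, -0.124, 0.0]
contact_force: [1.3, -2.1, -0.6]
finger_gap: 12.2
gripper_force: 61.1
```

```bash
python3 -c "
from rig import *
o=observe();print(o['wrist_torque'],o['contact_force'],o['orientation'],o['qpos'][5],o['joint_efforts'][5],o['finger_gap'])"
```

```text
[-0.37494821 -0.18944426  0.02070476] [ 1.33480213 -2.13074769 -0.55901679] [ 2.51733227e-04  9.92303740e-01 -1.23827351e-01  1.02325161e-04] 1.9017351253451082 -0.00797581480583176 12.16096665975001
```

Free (−0.6 N, with lift). Lift straight to about 95 mm.

Request:
play_rows(motion=[[0,0,0,0,0,8,0],[0,0,0,0,0,18,0],[0,0,0,0,0,30,0],[0,0,0,0,0,45,0],[0,0,0,0,0,60,0],[0,0,0,0,0,75,0],[0,0,0,0,0,85,0],[0,0,0,0,0,90,0],[0,0,0,0,0,90,0],[0,0,0,0,0,90,0]])

```text
time: 13.35
ee_pos: [536.8, 157.4, 229.7]
orientation: [0.0, 0.992, -0.124, -0.001]
contact_force: [-1.0, 0.6, -2.5]
finger_gap: 12.1
gripper_force: 61.0
```

```bash
python3 - <<'E'
from rig import *
import cv2
o=observe();print(o['ee_pos'],o['contact_force'],o['finger_gap'])
im=read_camera('wrist')[...,::-1]
s=read_camera('scene')[...,::-1]
cv2.imwrite('pics/w7.png',cv2.hconcat([cv2.resize(im[70:420,105:455],(400,400),interpolation=2),cv2.resize(s[140:340,130:330],(400,400),interpolation=2)]))
E
```

```text
[536.84647391 157.43986834 229.65624281] [-0.96416248  0.64185228 -2.52000622] 12.056078817145124
```

View pics/w7.png

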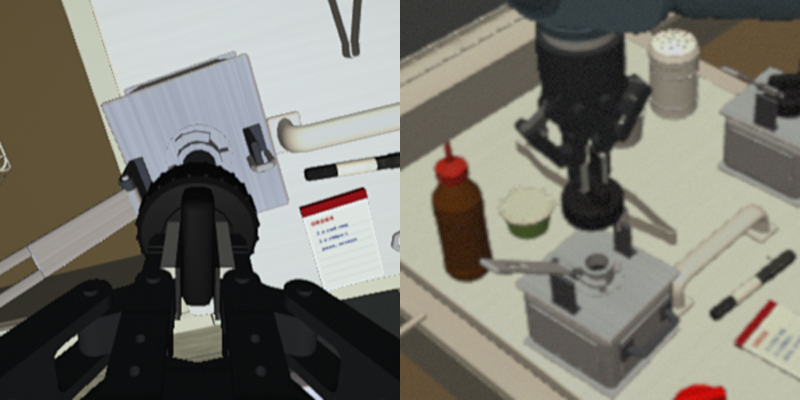

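The cap is held level above the open neck (scene crop 592,205 over 597,262), and the hasp is laid back.

```bash
python3 -c "
from rig import *
print(sign_off())"
```

```text
the job is handed in; nothing more can be done
None
```

The job is handed in: I swung the left can's hasp over onto its stop, unscrewed the cap clockwise (left-hand thread), and the arm is holding it about 93 mm above where it sat, straight over the open neck, at 13.4 s of the 51 s allowed.

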